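# Clear the dust collector's filter with its pull-knob

## Robot

A 7-joint arm with a two-finger parallel gripper is mounted at the origin on the work surface. World frame = base frame: x ahead of the robot, y to its left, z up, the work surface at z = 0. Lengths are in m, angles in rad, forces in N, time in s.
With the tool pointing down it reaches from about 0.4 to 0.85 m from the base axis. Payload 4.5 kg.
Tool frame: the origin (TCP) lies between the finger pads; the fingertips stand 11 mm ahead of it and the grasp point (between the pads) lies 8 mm behind it (r.tip_reach is the distance from the TCP to the fingertips, in m); x points along the fingers, y is the direction in which the jaws open and shut, and the axes are right-handed (so a half turn about x gives the same grasp; the last joint's range is limited). The gripper opens to 88 mm and grips with 3 to 60 N. Pads are 18 mm wide; open, the fingers measure 123 mm over their backs; the gripper's body (75 mm by 187 mm) begins 45 mm behind the grasp point.
Start: joints at [-1.186, 0.689, -0.195, 1.565, 0.157, 0.902, -0.215], TCP at [0.215, 0.587, 0.212] pointing down, gripper open.
Joint ranges: [-3.01, 3.01], [-0.46, 2.08], [-1.47, 1.51], [0.13, 2.56], [-1, 4.14], [0.04, 2.09], [-2.66, 2.66]. Speed limits (rad/s): [2.57, 2.57, 3.14, 3.14, 3.14, 3.14, 3.14].

## Interface

Orientations are given as a unit quaternion [x, y, z, w].
In Python, from plant import r gives the robot as it stands.
- The arm moves only by the tool drive_tool, never from a script. Its argument "deltas" is a list of rows, each a list of 3 entries, a list of its own where there are three numbers: the turn, a rotation vector about the tool's x, y, z in degrees, then the shift along the tool's x, y, z in cm, then the finger opening in cm, from 0 to 8.81. A call has 1 to 12 rows; each row shifts and turns the commanded pose from where the row before left it, along the tool's axes as they then stand; what a row does not reach is not made up. A row lasts 1/12 s, in which the tool goes at most 41.7 mm and 7.16 degrees, less where a joint would pass 70% of its speed; a pose out of reach is approached as far as the arm can. A call is refused whole if a number of a shift passes 4.17 or a number of a turn 7.16, either way. A call with a gripper value outside its range is refused whole. The fingers move at their own pace and stop on an object; "force" is the grip in N (left out, the last holds). Time passes only in rows, so rows that do not move let the fingers close. It gives the time, the measured TCP pose, the force and the opening at its end, in the units of the state.
- r.get_state(): the state, without advancing time (a new reading comes with each control period).
- r.snapshot(name): name is "scene" or "top" or "wrist"; returns a dict with "color" (480x640x3 uint8, red, green, blue), "fov_y" (degrees; the focal length in pixels is half the picture's height over the tangent of half this angle, whatever the lens; pixels are square), "cx", "cy" (the principal point, pixels), "k1" (the pictures are not rectified: a ray, as slopes to the right and down, at radius r is drawn at 1 + k1 r^2 times it, then the intrinsics apply), "extrinsics" (4x4, takes a point from world to camera coordinates); the wrist camera has in their place "tool_from_camera" (4x4, takes a point from camera to tool coordinates, whose origin is the TCP and whose axes are the tool frame's). Camera axes: x right, y up, looking along -z (the intrinsics and any distortion apply to the point x, -y, -z); pixel columns grow to the right and rows downward; lengths in m; the calibration is good to about 2 mm. A picture is of the moment at which its call begins: read the wrist's pose just before it. There is no depth.
- r.finish_job(): hands the job in, once; it reports no verdict.
The state is a dict: "clock": time; "q": joint angles; "qd": joint speeds; "joint_torque": joint torques, N m; "tool_pos": TCP position; "eef_rot": TCP orientation; "contact_force": force on the tool from outside, world axes, zero at the start; "moment": the same for the moment, N m; "opening": opening from 0.0 (shut) to 1.0 (fully open).
Only numpy, scipy, OpenCV 4.12 (cv2) and the standard library are available. Lean on these libraries where they do the work, as an engineer would, in place of code of your own. Each camera call takes 0.05 s, during which the arm holds its last target. There are 200 camera calls.

## Task

The carving bench's dust collector needs its filter knocked clean. On top of the grey control box, pull the yellow knob straight up all the way out to its detent, then push it back down fully home and let go. Leave the red and blue knobs as they are.

Things in the scene. Friction and masses are not known exactly. Their poses are not given: they have to be found in the camera images.
- filter_knob_cap (a point): Centre of the yellow pull-knob's cap, an upright cylinder 34 mm across and 26 mm tall (13 mm above and below this point) on a 14 mm stem. It rises with the knob; when home it is 29 mm above the flat top of the grey box, 109 mm above the table. z is up along the stem, y along the row of three knobs, x across the row, where there is free room on both sides.
- filter_knob (a joint): Travel of the yellow knob in m: 0 fully home (down), 0.030 fully out (up). Slides straight up and down against about 5 N of friction, with a firm stop at each end; the upper stop is its detent. No spring: it stays wherever it is left.
- power_knob (a joint): Travel of the red knob in m; same shape and mechanism. Starts home at 0, to stay there. The three knobs stand in a row in any order, 90 mm apart, along the middle of a fixed grey control box 300 mm long (y), 160 mm deep (x) and 80 mm tall.
- gate_knob (a joint): Travel of the blue knob in m; same shape and mechanism. Starts fully out at 0.030 (its cap 30 mm higher than the others), to stay there.

How it is judged:
On the way:
1. the yellow knob is pulled out to its detent (value of joint filter_knob above 0.025 m), for 0.2 s.
At the end, for the whole second after the job is handed in: The yellow knob has been out at its detent and is back home within 5 mm; the red knob is still home (within 10 mm) and the blue knob still out (within 10 mm) (value of joint filter_knob below 0.005 m and value of joint power_knob below 0.01 m and value of joint gate_knob above 0.02 m); the robot touches nothing.
It fails at once if the red knob is pulled out by more than 10 mm (value of joint power_knob above 0.01 m).
It fails at once if the blue knob is pushed in by more than 10 mm (value of joint gate_knob below 0.02 m).
It also fails if it takes over 29 s, if anything falls off the work surface, if the arm or the gripper's body presses on something with over 40 N, if the wrist force passes 120 N, or if a joint passes its speed limit or range.

## Working session

There is one attempt and no reset: what is moved stays moved. The work goes in short steps, Python scripts to look and compute and a tool call to move; the robot and the scene stay as the last step left them, time stands still between calls to the robot, and variables do not carry over. Pictures are saved under pics/ and viewed, about 8 in all and at most 12, crops included, and the job is handed in when it is done.

Besides the shell and the picture viewer there is one more tool, called after "Request:" by a JSON object that holds its "method" and its "body". drive_tool: Moves the arm, as the interface text tells. Its arguments: {"type":"object","properties":{"deltas":{"type":"array","items":{"type":"array"}},"force":{"type":"number"}},"required":["deltas"]}

```bash
mkdir -p pics; cat > h.py <<'E'
import numpy as np, cv2
from scipy.spatial.transform import Rotation as R
from plant import r
def snap(n,f):
    s=r.get_state(); d=r.snapshot(n); cv2.imwrite(f'pics/{f}.png',d['color'][:,:,::-1])
    d['T']=np.eye(4); d['T'][:3,:3]=R.from_quat(s['eef_rot']).as_matrix(); d['T'][:3,3]=s['tool_pos']
    np.save(f'pics/{f}.npy',d,allow_pickle=True); return d
def ray(d,u,v):
    f=240/np.tan(np.radians(d['fov_y'])/2)
    K=np.array([[f,0,d['cx']],[0,f,d['cy']],[0,0,1]])
    a=cv2.undistortPointsIter(np.array([[[u,v]]],float),K,np.array([d['k1'],0,0,0,0.]),None,None,(3,100,1e-12))[0,0]
    M=d['T']@np.array(d['tool_from_camera']) if 'tool_from_camera' in d else np.linalg.inv(d['extrinsics'])
    return M[:3,3], M[:3,:3]@np.array([a[0],-a[1],-1])
def atz(d,u,v,z):
    o,k=ray(d,u,v); return o+k*(z-o[2])/k[2]
E
python3 - <<'E'
from h import *
s=r.get_state();print({k:np.round(v,3) for k,v in s.items()}); print(R.from_quat(s['eef_rot']).as_matrix().round(3))
a=snap('top','top');b=snap('scene','scene')
cv2.imwrite('pics/both.png',cv2.resize(np.vstack([a['color'],b['color']])[:,:,::-1],None,fx=.625,fy=.625,interpolation=cv2.INTER_AREA))
E
```

```text
{'clock': np.float64(0.0), 'q': array([-1.186,  0.69 , -0.195,  1.566,  0.157,  0.903, -0.215]), 'qd': array([ 0.001,  0.   ,  0.002, -0.002,  0.002, -0.001,  0.002]), 'joint_torque': array([-1.0000e-03, -5.2756e+01, -1.2670e+00, -1.5342e+01, -5.3000e-02,
        7.0000e-03,  0.0000e+00]), 'tool_pos': array([0.215, 0.586, 0.211]), 'eef_rot': array([ 0.123,  0.696, -0.124,  0.696]), 'contact_force': array([ 0.552, -0.542,  0.477]), 'moment': array([0.032, 0.035, 0.052]), 'opening': np.float64(1.001)}
[[-0.001  0.344  0.939]
 [-0.002  0.939 -0.344]
 [-1.    -0.002  0.   ]]
```

View pics/top.png

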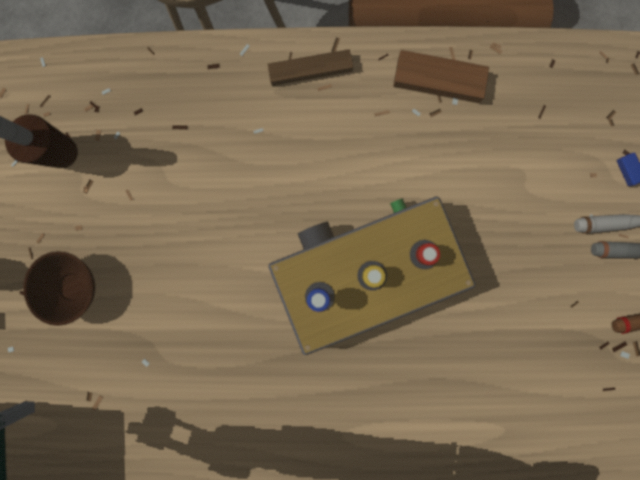

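View pics/scene.png

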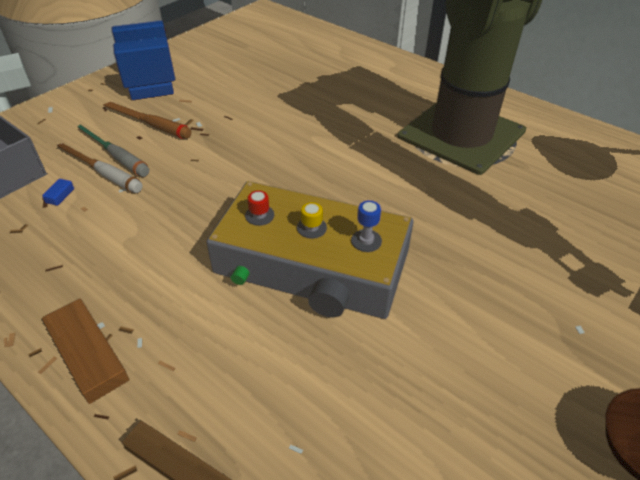

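The top view has the yellow cap in the middle at about (375,276), red at (430,254), and blue (raised) at (318,300). The scene view shows yellow at (312,209), red at (258,196) and blue at (369,207).

```bash
python3 - <<'E'
from h import *
a=np.load('pics/top.npy',allow_pickle=True).item();b=np.load('pics/scene.npy',allow_pickle=True).item()
P={}
for n,ua,ub,z in [('y',(375,276.5),(312,209),.122),('r',(430,254),(258,197),.122),('b',(318.5,299.5),(369,207),.152)]:
    P[n]=atz(a,*ua,z); print(n,P[n].round(4),atz(b,*ub,z).round(4))
row=P['r']-P['b'];row[2]=0;print(np.linalg.norm(row));row/=np.linalg.norm(row);print('row',row)
s=r.get_state();M=R.from_quat(s['eef_rot']).as_matrix()
print('tool: row',M.T@row,'delta to yellow',(M.T@(P['y']-s['tool_pos'])*100).round(2))
E
```

```text
y [ 0.4933 -0.0046  0.122 ] [ 4.952e-01 -2.000e-04  1.220e-01]
r [ 0.5268 -0.0878  0.122 ] [ 0.5292 -0.0831  0.122 ]
b [0.4615 0.0796 0.152 ] [0.4627 0.0818 0.152 ]
0.1797108234116682
row [ 0.36349193 -0.93159735  0.        ]
tool: row [ 0.00132771 -0.74999948  0.66143709] delta to yellow [  9.02 -45.9   46.48]
```

Request:
{"method": "drive_tool", "body": {"deltas": [[[0, 0, 0], [0, -2.7, 2.7], 8.8], [[0, 0, 0], [0, -2.7, 2.7], 8.8], [[0, 0, 0], [0, -2.7, 2.7], 8.8], [[0, 0, 0], [0, -2.7, 2.7], 8.8], [[0, 0, 0], [0, -2.7, 2.7], 8.8], [[0, 0, 0], [0, -2.7, 2.7], 8.8], [[0, 0, 0], [0, -2.7, 2.7], 8.8], [[0, 0, 0], [0, -2.7, 2.7], 8.8], [[0, 0, 0], [0, -2.7, 2.7], 8.8], [[0, 0, 0], [0, -2.7, 2.7], 8.8], [[0, 0, 0], [0, -2.7, 2.7], 8.8], [[0, 0, 0], [0, -2.7, 2.7], 8.8]]}}

```text
clock: 1.1
tool_pos: [0.408, 0.1695, 0.212]
eef_rot: [0.123, 0.696, -0.123, 0.696]
contact_force: [0.5, -0.5, 0.3]
opening: 0.996
```

Request:
{"method": "drive_tool", "body": {"deltas": [[[0, 0, 0], [0, -2.7, 2.7], 8.8], [[0, 0, 0], [0, -2.7, 2.7], 8.8], [[0, 0, 0], [0, -2.7, 2.7], 8.8], [[0, 0, 0], [0, -2.7, 2.7], 8.8], [[6.9, 0, 0], [0, -2.0, 2.0], 8.8], [[6.9, 0, 0], [0, 0, 0], 8.8], [[6.9, 0, 0], [0, 0, 0], 8.8], [[6.9, 0, 0], [0, 0, 0], 8.8], [[6.9, 0, 0], [0, 0, 0], 8.8], [[6.9, 0, 0], [0, 0, 0], 8.8], [[7.1, 0, 0], [0, 0, 0], 8.8], [[0, 0, 0], [0, 0, 0], 8.8]]}}

```text
clock: 2.1
tool_pos: [0.4837, 0.0073, 0.2119]
eef_rot: [0.399, 0.584, -0.4, 0.583]
contact_force: [-0.9, -0.7, 0.7]
opening: 0.997
```

```bash
python3 - <<'E'
from h import *
s=r.get_state();d=snap('wrist','w1');print(s['clock'],s['tool_pos'],s['q'].round(2) if hasattr(s['q'],'round') else s['q']);print(d['T'].round(3))
E
```

```text
2.1 [0.48369227 0.00725602 0.21188525] [-0.1   0.51 -0.02  1.99  0.02  0.65  0.24]
[[-0.001  0.932  0.362  0.484]
 [-0.     0.362 -0.932  0.007]
 [-1.    -0.001  0.     0.212]
 [ 0.     0.     0.     1.   ]]
```

View pics/w1.png

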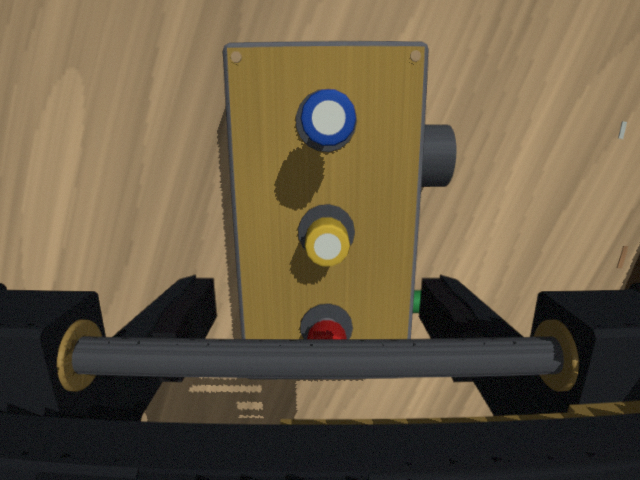

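The wrist view shows the yellow cap top at (328,245) and blue at (329,117), with the row aligned across the jaws.

```bash
python3 - <<'E'
from h import *
d=np.load('pics/w1.npy',allow_pickle=True).item()
M=d['T'][:3,:3];t=d['T'][:3,3]
for n,u,z in [('y',(328,245.5),.122),('b',(329,117.5),.152)]:
    p=atz(d,*u,z);print(n,p.round(4),(M.T@(p-t)*100).round(2))
print(np.array(d['tool_from_camera']).round(3), (M.T@(np.array([.494,-.003,.122])-t)*100).round(2),r.tip_reach)
E
```

```text
y [ 0.4955 -0.002   0.122 ] [8.99 0.77 1.29]
b [0.4623 0.0811 0.152 ] [ 5.99  0.68 -7.65]
[[ 0.001  0.268 -0.963 -0.172]
 [ 1.    -0.001  0.     0.   ]
 [-0.001 -0.963 -0.268 -0.069]
 [ 0.     0.     0.     1.   ]] [8.99 0.6  1.33] 0.011
```

Request:
{"method": "drive_tool", "body": {"deltas": [[[0, 0, 0], [0, 0.7, 1.3], 8.8], [[0, 0, 0], [2.5, 0, 0], 8.8], [[0, 0, 0], [2.5, 0, 0], 8.8], [[0, 0, 0], [2.5, 0, 0], 8.8], [[0, 0, 0], [1.5, 0, 0], 8.8], [[0, 0, 0], [1.0, 0, 0], 8.8], [[0, 0, 0], [0.9, 0, 0], 8.8], [[0, 0, 0], [0, 0, 0], 8.8], [[0, 0, 0], [0, 0, 0], 8.8]]}}

```text
clock: 2.9
tool_pos: [0.4951, -0.0024, 0.103]
eef_rot: [0.398, 0.585, -0.398, 0.584]
contact_force: [-0.0, -0.4, 0.3]
opening: 0.998
```

Request:
{"method": "drive_tool", "body": {"deltas": [[[0, 0, 0], [0, 0, 0], 5.0], [[0, 0, 0], [0, 0, 0], 4.0], [[0, 0, 0], [0, 0, 0], 3.0], [[0, 0, 0], [0, 0, 0], 2.5], [[0, 0, 0], [0, 0, 0], 2.5], [[0, 0, 0], [0, 0, 0], 2.5], [[0, 0, 0], [0, 0, 0], 2.5], [[0, 0, 0], [0, 0, 0], 2.5], [[0, 0, 0], [0, 0, 0], 2.5], [[0, 0, 0], [0, 0, 0], 2.5]], "force": 30}}

```text
clock: 3.73
tool_pos: [0.4952, -0.0024, 0.1031]
eef_rot: [0.398, 0.584, -0.398, 0.584]
contact_force: [1.1, 0.7, -0.1]
opening: 0.29
```

The fingers closed to 25 mm, but the cap is 34 mm across, so this disagrees with a grip. I'll look.

```bash
python3 - <<'E'
from h import *
d=snap('wrist','w2');b=snap('scene','s2');s=r.get_state();print(s['opening'],s['tool_pos'])
c=cv2.resize(b['color'][120:330,190:470,::-1],(800,600),interpolation=cv2.INTER_CUBIC);cv2.imwrite('pics/s2c.png',c)
E
```

```text
0.284244797339403 [ 0.49516837 -0.00238097  0.10308702]
```

View pics/w2.png

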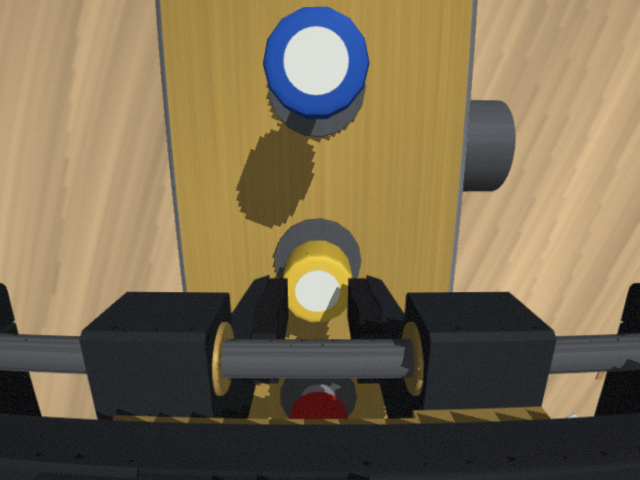

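View pics/s2c.png

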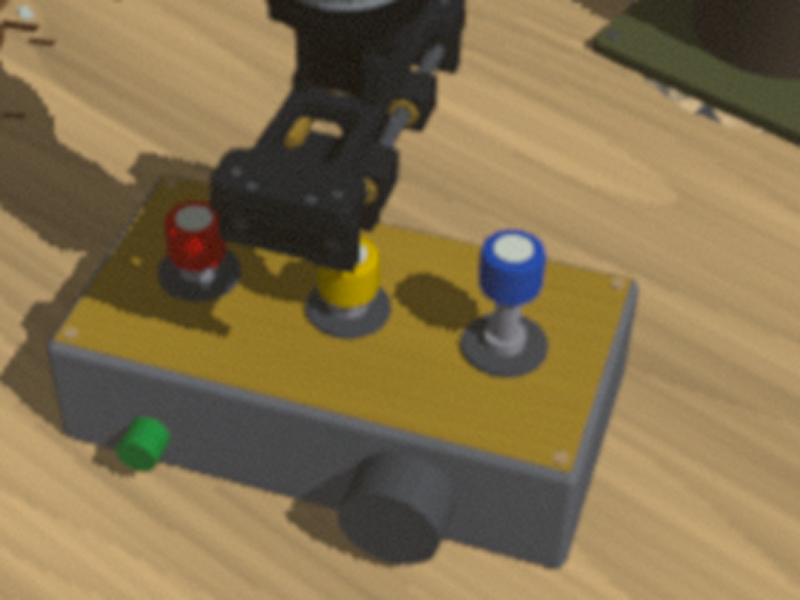

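The wrist view has the yellow cap top at (318,291), on the blue side of the fingers, and the fingertips look too far toward red. The scene crop agrees: the cap sticks out on the blue side of the finger. I'll check the numbers by triangulation.

```bash
python3 - <<'E'
from h import *
L=lambda n:np.load(f'pics/{n}.npy',allow_pickle=True).item()
def tri(obs):
    A=np.zeros((3,3));b=np.zeros(3);Q=[]
    for d,u in obs:
        o,k=ray(d,*u);k/=np.linalg.norm(k);P=np.eye(3)-np.outer(k,k);A+=P;b+=P@o;Q.append((P,o))
    x=np.linalg.solve(A,b);return x.round(4),[round(np.linalg.norm(P@(x-o))*1e3,1) for P,o in Q]
w1,w2,t,s=L('w1'),L('w2'),L('top'),L('scene')
print('yellow w',tri([(w1,(328,245.5)),(w2,(318,291))]),'t+s',tri([(t,(375,276.5)),(s,(312,209))]))
print('blue w',tri([(w1,(329,117.5)),(w2,(316,60))]),'t+s',tri([(t,(318.5,299.5)),(s,(369,207))]))
for u in [(318,291)]: print('w2',atz(w2,*u,.122))
print('w2 blue',atz(w2,316,60,.152))
# project TCP, grasp points and tips in w2 and scene
def proj(d,X):
    M=d['T']@np.array(d['tool_from_camera']) if 'tool_from_camera' in d else np.linalg.inv(d['extrinsics'])
    p=np.linalg.inv(M)@np.r_[X,1];a=np.array([p[0],-p[1]])/-p[2];f=240/np.tan(np.radians(d['fov_y'])/2)
    a=a*(1+d['k1']*(a@a));return (a*f+[d['cx'],d['cy']]).round(0)
s2=L('s2');T=w2['T']
for l in [(.011,0,0),(-.008,0,0),(.011,.0125,0),(.011,-.0125,0),(.011,.0125,.009),(.011,.0125,-.009)]:
    X=(T@np.r_[l,1])[:3]; q=proj(s2,X);print(l,X.round(3),'w2',proj(w2,X),'crop',(q-[190,120])*800/280)
E
```

```text
yellow w (array([ 0.4949, -0.0008,  0.1263]), [np.float64(0.0), np.float64(0.0)]) t+s (array([ 0.4925, -0.0041,  0.118 ]), [np.float64(1.1), np.float64(1.1)])
blue w (array([0.4622, 0.0809, 0.1548]), [np.float64(0.1), np.float64(0.1)]) t+s (array([0.461 , 0.0801, 0.1498]), [np.float64(0.5), np.float64(0.5)])
w2 [ 0.49553006 -0.00258498  0.122     ]
w2 blue [0.46186903 0.0812451  0.152     ]
(0.011, 0, 0) [ 0.495 -0.002  0.092] w2 [317. 267.] crop [345.71428571 291.42857143]
(-0.008, 0, 0) [ 0.495 -0.002  0.111] w2 [317. 281.] crop [345.71428571 268.57142857]
(0.011, 0.0125, 0) [0.507 0.002 0.092] w2 [341. 267.] crop [337.14285714 308.57142857]
(0.011, -0.0125, 0) [ 0.484 -0.007  0.092] w2 [294. 267.] crop [354.28571429 277.14285714]
(0.011, 0.0125, 0.009) [ 0.51  -0.006  0.092] w2 [341. 283.] crop [322.85714286 302.85714286]
(0.011, 0.0125, -0.009) [0.504 0.011 0.092] w2 [342. 250.] crop [354.28571429 311.42857143]
```

```bash
cat >> h.py <<'E'
def proj(d,X):
    M=d['T']@np.array(d['tool_from_camera']) if 'tool_from_camera' in d else np.linalg.inv(d['extrinsics'])
    p=np.linalg.inv(M)@np.r_[X,1];a=np.array([p[0],-p[1]])/-p[2];f=240/np.tan(np.radians(d['fov_y'])/2)
    a=a*(1+d['k1']*(a@a));return a*f+[d['cx'],d['cy']]
E
python3 - <<'E'
from h import *
L=lambda n:np.load(f'pics/{n}.npy',allow_pickle=True).item()
br=lambda im:(255*(im/255.)**.45).astype(np.uint8)
def crop(d,x,y,w,h,sc):
    return cv2.resize(br(d['color'][y:y+h,x:x+w,::-1]),None,fx=sc,fy=sc,interpolation=cv2.INTER_CUBIC)
w1,w2,s2=L('w1'),L('w2'),L('s2')
t2=snap('top','t2')
a=crop(w2,200,230,267,200,3)[:,:400*2]
A=crop(w2,220,240,200,150,2);B=crop(s2,240,130,133,100,3);B=cv2.resize(B,(400,300))
C=crop(w1,140,250,200,150,2);q=proj(t2,np.array([.495,-.002,.11])).astype(int);print(q)
D=crop(t2,q[0]-67,q[1]-50,133,100,3);D=cv2.resize(D,(400,300))
cv2.imwrite('pics/comp.png',np.vstack([np.hstack([A,B]),np.hstack([C,D])]))
print('fov',w1['fov_y'],w1['k1'])
for x in (.011,0,-.01,-.02,-.03,-.04):
  print(x,[proj(w1,(w1['T']@np.r_[x,.044,z,1])[:3]).round(0) for z in(-.009,.009)],[proj(w2,(w2['T']@np.r_[x,.0125,z,1])[:3]).round(0) for z in(-.009,.009)])
E
```

```text
[372 275]
fov 65.54137296223959 -0.06872363208442689
0.011 [array([402., 250.]), array([400., 283.])] [array([342., 250.]), array([341., 283.])]
0 [array([407., 257.]), array([405., 291.])] [array([343., 257.]), array([342., 291.])]
-0.01 [array([412., 264.]), array([409., 300.])] [array([344., 264.]), array([344., 300.])]
-0.02 [array([418., 272.]), array([415., 309.])] [array([346., 272.]), array([345., 310.])]
-0.03 [array([424., 281.]), array([420., 320.])] [array([348., 281.]), array([347., 321.])]
-0.04 [array([431., 291.]), array([427., 332.])] [array([350., 291.]), array([349., 333.])]
```

View pics/comp.png

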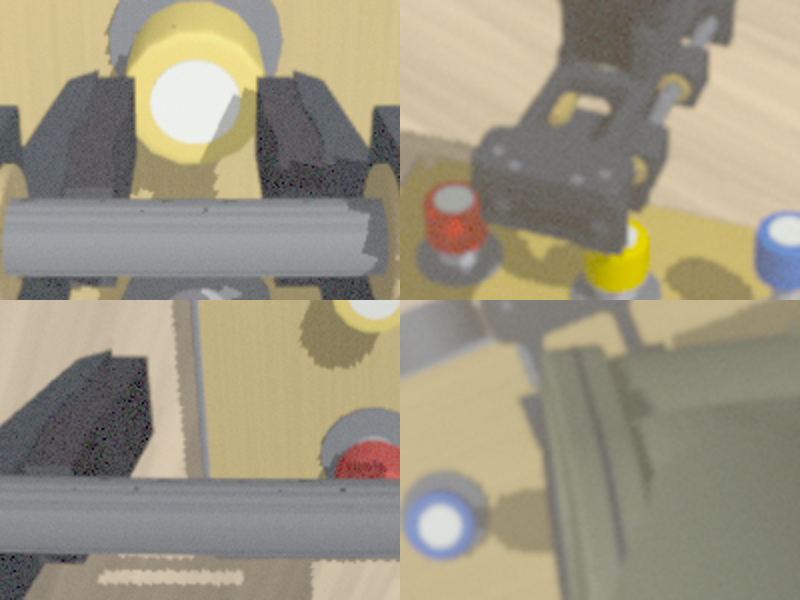

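The wrist view shows the visible fingertip corner at about (214,279)/(216,317). That fits a tip at tool x ≈ -0.03, not +0.011, so the fingers reach about 4 cm less than stated and closed above the cap. I'll check the body height the same way using the scene pixels (270,200) and (316,213).

```bash
python3 - <<'E'
from h import *
L=lambda n:np.load(f'pics/{n}.npy',allow_pickle=True).item()
w2,s2=L('w2'),L('s2')
for x in (-.04,-.053,-.065,-.08,-.094,-.11):
  print(x,[proj(s2,(w2['T']@np.r_[x,.0935,z,1])[:3]).round(0) for z in(-.0375,.0375)],'ftip+y',[proj(s2,(w2['T']@np.r_[x,.03,z,1])[:3]).round(0) for z in(-.009,.009)])
E
```

```text
-0.04 [array([314., 246.]), array([264., 234.])] ftip+y [array([310., 212.]), array([298., 209.])]
-0.053 [array([314., 240.]), array([263., 227.])] ftip+y [array([310., 206.]), array([298., 203.])]
-0.065 [array([314., 233.]), array([263., 221.])] ftip+y [array([310., 199.]), array([298., 197.])]
-0.08 [array([314., 225.]), array([262., 213.])] ftip+y [array([310., 191.]), array([298., 189.])]
-0.094 [array([314., 218.]), array([261., 205.])] ftip+y [array([310., 184.]), array([298., 181.])]
-0.11 [array([314., 209.]), array([260., 196.])] ftip+y [array([309., 175.]), array([297., 172.])]
```

The body also sits about 4–5 cm higher than stated (x ≈ -0.10). The real TCP is therefore about 4 cm back along the tool, and going 4 cm lower is safe. I'll open, lower in guarded steps, and regrip.

Request:
{"method": "drive_tool", "body": {"deltas": [[[0, 0, 0], [-0.5, 0, 0], 7.0], [[0, 0, 0], [-0.5, 0, 0], 7.0], [[0, 0, 0], [0, 0, 0], 7.0], [[0, 0, 0], [0, 0, 0], 7.0], [[0, 0, 0], [0, 0, 0], 7.0], [[0, 0, 0], [0, 0, 0], 7.0], [[0, 0, 0], [1.0, 0, 0], 7.0], [[0, 0, 0], [1.0, 0, 0], 7.0], [[0, 0, 0], [1.0, 0, 0], 7.0], [[0, 0, 0], [0.5, 0, 0], 7.0], [[0, 0, 0], [0, 0, 0], 7.0]]}}

```text
clock: 4.8
tool_pos: [0.4941, -0.0024, 0.0767]
eef_rot: [0.398, 0.585, -0.399, 0.583]
contact_force: [0.3, 0.4, 0.1]
opening: 0.796
```

Request:
{"method": "drive_tool", "body": {"deltas": [[[0, 0, 0], [0.4, 0, 0], 7.0], [[0, 0, 0], [0.4, 0, 0], 7.0], [[0, 0, 0], [0.3, 0, 0], 7.0], [[0, 0, 0], [0, 0, 0], 7.0]]}}

```text
clock: 5.13
tool_pos: [0.495, -0.0023, 0.0667]
eef_rot: [0.398, 0.584, -0.399, 0.584]
contact_force: [-0.1, -0.4, -0.1]
opening: 0.794
```

Request:
{"method": "drive_tool", "body": {"deltas": [[[0, 0, 0], [0, 0, 0], 5.0], [[0, 0, 0], [0, 0, 0], 4.0], [[0, 0, 0], [0, 0, 0], 3.0], [[0, 0, 0], [0, 0, 0], 2.5], [[0, 0, 0], [0, 0, 0], 2.5], [[0, 0, 0], [0, 0, 0], 2.5], [[0, 0, 0], [0, 0, 0], 2.5], [[0, 0, 0], [0, 0, 0], 2.5], [[0, 0, 0], [0, 0, 0], 2.5]], "force": 30}}

```text
clock: 5.88
tool_pos: [0.4951, -0.0024, 0.0672]
eef_rot: [0.398, 0.584, -0.398, 0.584]
contact_force: [-0.7, -0.1, 1.7]
opening: 0.374
```

The grip stopped at 33 mm, so it holds the cap. Pulling up.

Request:
{"method": "drive_tool", "body": {"deltas": [[[0, 0, 0], [-0.4, 0, 0], 2.5], [[0, 0, 0], [-0.4, 0, 0], 2.5], [[0, 0, 0], [-0.4, 0, 0], 2.5], [[0, 0, 0], [-0.4, 0, 0], 2.5], [[0, 0, 0], [-0.4, 0, 0], 2.5], [[0, 0, 0], [-0.4, 0, 0], 2.5], [[0, 0, 0], [-0.4, 0, 0], 2.5], [[0, 0, 0], [-0.2, 0, 0], 2.5], [[0, 0, 0], [0, 0, 0], 2.5], [[0, 0, 0], [0, 0, 0], 2.5], [[0, 0, 0], [0, 0, 0], 2.5], [[0, 0, 0], [0, 0, 0], 2.5]]}}

```text
clock: 6.88
tool_pos: [0.4951, -0.0024, 0.0973]
eef_rot: [0.398, 0.584, -0.398, 0.584]
contact_force: [-0.3, -0.1, -1.3]
opening: 0.376
```

```bash
python3 - <<'E'
from h import *
b=snap('scene','s3');s=r.get_state();print(s['opening'],s['tool_pos'],s['contact_force'])
cv2.imwrite('pics/s3c.png',cv2.resize(b['color'][120:330,190:470,::-1],(640,480),interpolation=cv2.INTER_CUBIC))
E
```

```text
0.377857385054076 [ 0.4951515  -0.0023718   0.09728394] [-0.8529381  -0.62629729 -1.13015888]
```

View pics/s3c.png

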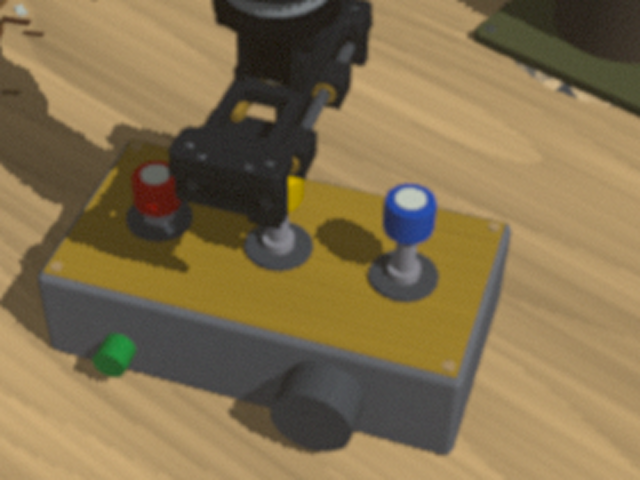

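The yellow cap is raised at about (293,195) with its stem visible at (280,235), and red is home and blue out. I'll nudge it against the detent to confirm.

Request:
{"method": "drive_tool", "body": {"deltas": [[[0, 0, 0], [-0.2, 0, 0], 2.5], [[0, 0, 0], [0, 0, 0], 2.5], [[0, 0, 0], [0, 0, 0], 2.5], [[0, 0, 0], [0, 0, 0], 2.5]]}}

```text
clock: 7.27
tool_pos: [0.495, -0.0024, 0.0977]
eef_rot: [0.398, 0.585, -0.399, 0.584]
contact_force: [6.0, -1.3, -27.5]
opening: 0.372
```

The stop is firm (27 N), so it's at the detent. Pushing home.

Request:
{"method": "drive_tool", "body": {"deltas": [[[0, 0, 0], [0.4, 0, 0], 2.5], [[0, 0, 0], [0.4, 0, 0], 2.5], [[0, 0, 0], [0.4, 0, 0], 2.5], [[0, 0, 0], [0.4, 0, 0], 2.5], [[0, 0, 0], [0.4, 0, 0], 2.5], [[0, 0, 0], [0.4, 0, 0], 2.5], [[0, 0, 0], [0.4, 0, 0], 2.5], [[0, 0, 0], [0.3, 0, 0], 2.5], [[0, 0, 0], [0.2, 0, 0], 2.5], [[0, 0, 0], [0, 0, 0], 2.5], [[0, 0, 0], [0, 0, 0], 2.5]]}}

```text
clock: 8.18
tool_pos: [0.4952, -0.0024, 0.067]
eef_rot: [0.399, 0.584, -0.398, 0.584]
contact_force: [-3.5, -0.4, 17.2]
opening: 0.371
```

At the bottom stop (17 N up, z back to 0.067). I'll relax the push, open to about 7 cm and lift away.

Request:
{"method": "drive_tool", "body": {"deltas": [[[0, 0, 0], [-0.1, 0, 0], 2.5], [[0, 0, 0], [0, 0, 0], 5.0], [[0, 0, 0], [0, 0, 0], 7.0], [[0, 0, 0], [0, 0, 0], 7.0], [[0, 0, 0], [0, 0, 0], 7.0], [[0, 0, 0], [0, 0, 0], 7.0], [[0, 0, 0], [0, 0, 0], 7.0], [[0, 0, 0], [0, 0, 0], 7.0]]}}

```text
clock: 8.85
tool_pos: [0.4952, -0.0023, 0.067]
eef_rot: [0.398, 0.584, -0.398, 0.584]
contact_force: [-0.0, 1.3, 0.0]
opening: 0.793
```

Request:
{"method": "drive_tool", "body": {"deltas": [[[0, 0, 0], [-1.0, 0, 0], 7.0], [[0, 0, 0], [-2, 0, 0], 7.0], [[0, 0, 0], [-3, 0, 0], 7.0], [[0, 0, 0], [-3, 0, 0], 7.0], [[0, 0, 0], [-3, 0, 0], 7.0], [[0, 0, 0], [-3, 0, 0], 7.0], [[0, 0, 0], [-1, 0, 0], 7.0], [[0, 0, 0], [0, 0, 0], 7.0], [[0, 0, 0], [0, 0, 0], 7.0], [[0, 0, 0], [0, 0, 0], 7.0]]}}

```text
clock: 9.68
tool_pos: [0.4943, -0.0024, 0.2264]
eef_rot: [0.398, 0.585, -0.399, 0.584]
contact_force: [-0.4, 0.5, -1.3]
opening: 0.793
```

```bash
python3 - <<'E'
from h import *
b=snap('scene','s4');s=r.get_state();print(s['opening'],s['tool_pos'],s['contact_force'],s['clock'])
cv2.imwrite('pics/s4c.png',cv2.resize(b['color'][120:330,190:470,::-1],(640,480),interpolation=cv2.INTER_CUBIC))
E
```

```text
0.795932679500284 [ 0.4941575  -0.00241111  0.22606912] [ 0.12687784  0.53139531 -0.68093318] 9.7333
```

View pics/s4c.png

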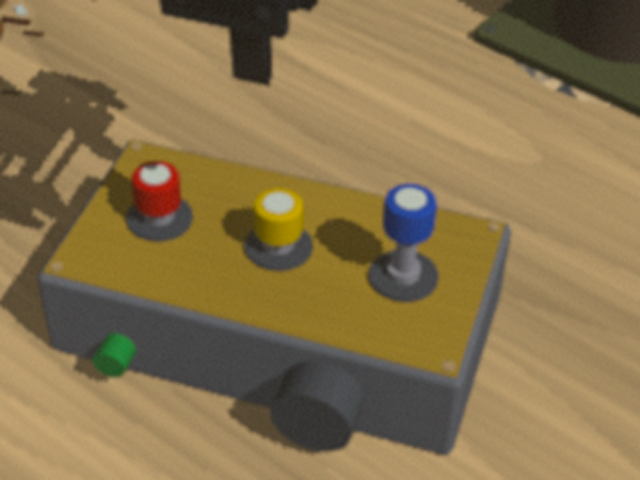

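Yellow is home at (278,215), red is home at (156,188), blue is still out at (409,213), and the gripper is clear.

```bash
python3 -c "
from plant import r
print(r.finish_job())"
```

```text
the job is handed in; nothing more can be done
None
```

I pulled the yellow knob up to its detent, pushed it back down fully home, let go, and lifted clear. I handed the job in at about 9.7 s; `finish_job` gives no verdict.

- **At the detent:** after about 30 mm of travel the knob met a firm stop at 27 N and stayed out for over 0.2 s.
- **Back home:** it met the lower stop at 17 N, with the tool at its starting grip height (z 0.067).
- **Last picture:** yellow and red are home, blue is still out, and the gripper is clear with a contact force of about 1 N or less.
- **Check that failed:** the first grasp closed on air, to 25 mm where the 34 mm cap should have stopped it. The pictures showed the fingertips about 4 cm further back along the tool than the stated 11 mm ahead of the TCP. I lowered by about that much, and the second grip stopped at 33 mm on the cap.

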